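# Butter spreader from behind the spatula

### The arm

A 6-joint arm with a two-finger parallel gripper is mounted at the origin on the work surface. World frame = base frame: x ahead of the robot, y to its left, z up, the work surface at z = 0. Lengths are in m, angles in rad, forces in N, time in s.
With the tool pointing down it reaches from about 0.4 to 0.825 m from the base axis. Payload 7 kg.
Tool frame: the origin (TCP) lies at the very end of the fingers, on their centre line; the grasp point (between the pads) lies 19 mm behind it; z points along the fingers, y is the line along which they close (so a half turn about z gives the same grasp; the last joint's range is limited). The gripper opens to 88 mm and grips with 3 to 60 N. Pads are 19 mm wide; open, the fingers measure 130 mm over their backs; the gripper's body (78 mm by 193 mm) begins 47 mm behind the grasp point.
Start: joints at [1.624, 0.359, 0.012, 0, -1.224, -0.288], TCP at [0.157, 0.656, 0.227] pointing down, gripper open.
Joint ranges: [-3.07, 3.07], [-1.43, 2.12], [-1.02, 1.25], [-3.03, 1.67], [-3.05, -0], [-3.03, 3.03]. Speed limits (rad/s): [2.39, 2.39, 3.01, 3.14, 3.14, 3.14].

### API

Orientations are given as a unit quaternion [w, x, y, z].
In Python, from plant import bot gives the robot as it stands.
- The arm moves only by the shell command python3 -m crank 'ROWS' [OPENING] [FORCE]. ROWS is JSON, a list of rows, each an object with "xyz": the shift along the tool's x, y, z in mm, a list of three; "dr": the turn, a rotation vector about the tool's x, y, z in degrees, a list of three. In form: [{"xyz": [tx, ty, tz], "dr": [rx, ry, rz]}, ...]. A call has 1 to 20 rows; each row shifts and turns the commanded pose from where the row before left it, along the tool's axes as they then stand; what a row does not reach is not made up. A row lasts 1/8 s, in which the tool goes at most 62.5 mm and 10.7 degrees, less where a joint would pass 70% of its speed; a pose out of reach is approached as far as the arm can. A call is refused whole if a number of a shift passes 62.5 or a number of a turn 10.7, either way. A call with a gripper value outside its range is refused whole. OPENING is the opening, from 0 (shut) to 1 (fully open), set as the call begins (- or left out, the last holds). The fingers move at their own pace and stop on an object; FORCE is the grip in N (left out, the last holds). Time passes only in rows, so rows that do not move let the fingers close. It gives the time, the measured TCP pose, the force, the opening and the grip force at its end, in the units of the state.
- bot.sense(): the state, without advancing time (a new reading comes with each control period).
- bot.snapshot(name): name is "scene" or "side" or "wrist"; returns (picture, depth): 480x640x3 uint8, red, green, blue; 480x640 float32, m along the optical axis (not along the pixel's ray), 0 where there is no reading.
- bot.calibration(name): a dict with "K" (3x3 intrinsics, pixels), "cam_to_world" (4x4, takes a point from camera to world coordinates). Camera axes: x right, y up, looking along -z (the intrinsics and any distortion apply to the point x, -y, -z); pixel columns grow to the right and rows downward; lengths in m; the calibration is good to about 2 mm. A picture is of the moment at which its call begins: read the wrist's pose just before it. calibration takes no time and is no camera call; for the wrist camera it gives the pose at the moment of the call.
- bot.sign_off(): hands the job in; it is judged then, once.
Trained networks look in the newest picture that a camera, given by its name, has taken for a name from the list of things; names that differ only in an ending like _2 or _b are one class to them, and where a whole thing is asked for, a point or a joint stands for the part that bears it (a point fixed in the world has none). Each returns a list of dicts, best first, with "confidence" (0 to 1); they miss things now and then, are a little off and sometimes report something else, mostly with a low value. They report only what shows in the picture. A call takes as long as a camera call. They do not tell look-alikes from the thing itself.
- bot.search_frame(name, camera): "point" ([x, y, z] in m, in world coordinates, good to about 4 mm: the middle of the surface that is visible of it).
- bot.cut_out(name, camera): "pixels" (480x640 bool, what is visible of it).
The state is a dict: "clock": time; "joints": joint angles; "dq": joint speeds; "joint_efforts": joint torques, N m; "tool_pos": TCP position; "tool_rot": TCP orientation; "ft_force": force on the tool from outside, world axes, zero at the start; "wrist_torque": the same for the moment, N m; "gripper_width": opening from 0.0 (shut) to 1.0 (fully open); "grip_force": force on a finger pad.
Only numpy, scipy, OpenCV 4.12 (cv2) and the standard library are available. Lean on these libraries where they do the work, as an engineer would, in place of code of your own. Each camera call takes 0.05 s, during which the arm holds its last target. There are 200 camera calls.

### The job

On one of the two hook stands the red-handled butter spreader hangs behind a wooden spatula. Hang the spatula on the other, empty hook, then take the spreader off and stand it blade down in the green glass tumbler. Leave the spatula hanging there and the tumbler standing upright.

Things in the scene. Friction and masses are not known exactly. Their poses are not given: they have to be found in the camera images.
- spatula: Wooden spatula hanging 43 mm in front of the spreader. Top: closed loop 42 mm wide (y), 12 thick (x), flat sides 0 to 36 mm below the origin to pinch from above; opening 26 wide, peaked roof, sill 28 mm below origin. Origin: under the peak, on the prong's axis as it hangs; loop top 13 mm above, blade (52 wide) ends 145 below. z up; x along the prong, free end to post (away from robot).
- spreader: Butter spreader, red loop and grip, steel blade 24 mm wide and 4 thick, hanging at the back of the crowded hook (a stand like the spare one), 35 mm in front of its post, so the spatula must come off first. Loop, origin and axes as the spatula's; the blade ends 145 mm below the origin. 60 g, as the spatula.
- spreader_tip (a point): Lower end of the spreader's blade, on its centre line, 145 mm below the spreader's origin; same axes.
- spare_hook: Empty hook stand, fixed. Foot 104 mm across, 13 high; post 12 thick, 228 high. A level 8 mm thick prong, axis 220 mm up, runs from the post's top along the stand's -x (towards the robot): 100 mm straight, then 12 mm rising 8 (tip top 232 mm up, end 116 mm from post axis). Loops pass over the free end, raised 15 mm from their hanging height. Origin: centre of the foot's underside, z up.
- tumbler: Green glass tumbler, 300 g, loose, open on top, 90 mm high, 84 mm across the rim, 74 mm at the base, wall 4 mm, inner floor 6 mm up. A taller, narrower amber glass elsewhere is not the one. Origin: centre of the underside, z up.
Not all that is in view belongs to the job. What is shaped like the spreader but purple is not meant.

How it is judged:
By the outcome, as a careful person would: the job done as asked, in the order asked, and still so for the second after the job is handed in, with the robot touching nothing.
It also fails if it takes over 66 s, if anything falls off the work surface, if the arm or the gripper's body presses on something with over 40 N, if the wrist force passes 120 N, or if a joint passes its speed limit or range.

## Working session

There is one attempt and no reset: what is moved stays moved. The work goes in short steps, Python scripts to look and compute and a shell command to move; the robot and the scene stay as the last step left them, time stands still between calls to the robot, and variables do not carry over. Pictures are saved under pics/ and viewed, at most 10 in all, crops included, and the job is handed in when it is done.

```bash
mkdir -p pics; ls
cat > h.py <<'E'
import numpy as np, cv2
from plant import bot
from scipy.spatial.transform import Rotation as R
def snap(n):
    c=bot.calibration(n); p,d=bot.snapshot(n); return p,d,c
def save(p,f): cv2.imwrite('pics/'+f,cv2.cvtColor(p,cv2.COLOR_RGB2BGR))
def cloud(d,c):
    K=np.array(c['K']);T=np.array(c['cam_to_world'])
    v,u=np.mgrid[:480,:640]
    P=np.stack([(u-K[0,2])/K[0,0]*d,-(v-K[1,2])/K[1,1]*d,-d],-1)
    W=P@T[:3,:3].T+T[:3,3]; W[d<=0]=np.nan
    return W
E
python3 - <<'E'
from h import *
s=bot.sense(); print({k:np.round(v,3).tolist() for k,v in s.items()})
print(R.from_quat(np.roll(s['tool_rot'],-1)).as_matrix().round(3))
for n in('scene','side'):
    p,d,c=snap(n); save(p,n+'.png'); np.savez(n+'.npz',p=p,d=d,W=cloud(d,c)); print(n,{k:np.round(v,3).tolist() for k,v in c.items()})
    for o in('spatula','spreader','spare_hook','tumbler'):
        print(o,[(np.round(r['point'],3).tolist(),round(r['confidence'],2)) for r in bot.search_frame(o,n)])
E
```

```text
pics
{'clock': 0.0, 'joints': [1.624, 0.359, 0.011, -0.0, -1.224, -0.288], 'dq': [0.0, 0.0, -0.0, 0.001, -0.002, -0.0], 'joint_efforts': [0.002, -58.272, 29.305, 6.997, 0.007, -0.0], 'tool_pos': [0.157, 0.656, 0.226], 'tool_rot': [0.001, 0.993, -0.117, -0.0], 'ft_force': [-0.093, 0.202, 0.073], 'wrist_torque': [-0.012, -0.01, -0.064], 'grip_force': 0.0, 'gripper_width': 1.002}
[[ 0.973 -0.233 -0.   ]
 [-0.233 -0.973 -0.002]
 [ 0.     0.002 -1.   ]]
scene {'K': [[439.077, 0.0, 314.15], [0.0, 439.077, 228.922], [0.0, 0.0, 1.0]], 'cam_to_world': [[0.637, -0.427, 0.641, 1.147], [0.77, 0.371, -0.519, -0.463], [-0.016, 0.825, 0.565, 0.625], [0.0, 0.0, 0.0, 1.0]]}
spatula [([0.57, -0.27, 0.138], 0.85)]
spreader [([0.766, -0.285, 0.126], 0.87), ([0.608, -0.257, 0.18], 0.75), ([0.673, -0.371, 0.118], 0.7)]
spare_hook [([0.617, 0.233, 0.013], 0.91), ([0.566, -0.273, 0.135], 0.36)]
tumbler [([0.499, 0.036, 0.062], 0.72)]
side {'K': [[438.169, 0.0, 320.013], [0.0, 438.169, 237.974], [0.0, 0.0, 1.0]], 'cam_to_world': [[0.933, 0.177, -0.313, 0.351], [-0.359, 0.483, -0.798, -0.753], [0.01, 0.857, 0.515, 0.592], [0.0, 0.0, 0.0, 1.0]]}
spatula [([0.564, -0.274, 0.152], 0.73), ([0.481, 0.019, 0.066], 0.56)]
spreader [([0.662, -0.38, 0.118], 0.88), ([0.602, -0.26, 0.183], 0.81), ([0.762, -0.289, 0.112], 0.69)]
spare_hook [([0.607, 0.225, 0.013], 0.9)]
tumbler [([0.48, 0.016, 0.065], 0.92)]
```

View pics/scene.png

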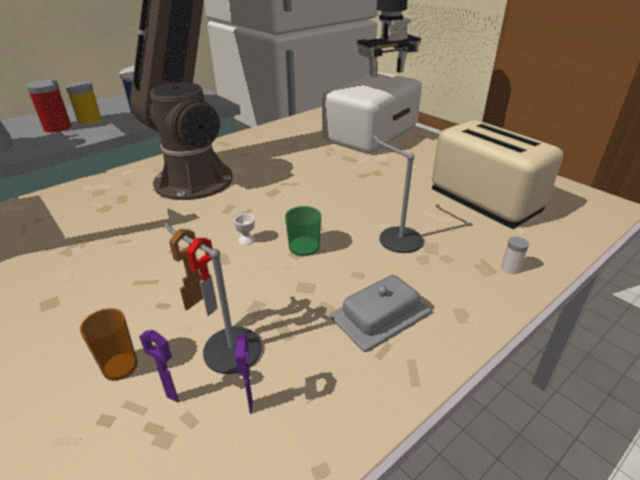

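View pics/side.png

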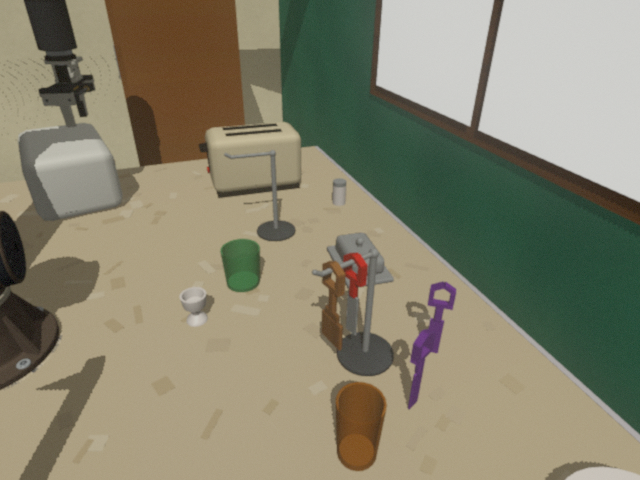

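The red spreader hangs on the crowded stand at scene (200,262), behind the brown spatula at (185,270). The look-alikes are the purple ones at (160,360) and (245,370). The green tumbler is at (303,230), the amber glass at (108,345) and the spare stand at (400,195). Next I measure the prongs.

Run:
```python
from h import *
for n in('scene','side'):
    z=np.load(n+'.npz'); W=z['W']; p=z['p'].astype(int)
    r,g,b=p[...,0],p[...,1],p[...,2]
    grey=(abs(r-g)<22)&(abs(g-b)<22)
    def box(x0,x1,y0,y1,z0,z1): return (W[...,0]>x0)&(W[...,0]<x1)&(W[...,1]>y0)&(W[...,1]<y1)&(W[...,2]>z0)&(W[...,2]<z1)
    for nm,bx in(('spare',(.42,.72,.15,.35)),('crowd',(.45,.72,-.36,-.2))):
        m=box(*bx,.205,.245)&grey; P=W[m]
        if len(P)<8: print(n,nm,len(P)); continue
        l=cv2.fitLine(P[:,:2].astype(np.float32),cv2.DIST_HUBER,0,.01,.01).ravel()
        t=(P[:,:2]-l[2:])@l[:2]*np.sign(l[0])
        o=np.argsort(t); print(n,nm,len(P),'dir',l[:2],'yaw',np.degrees(np.arctan(l[1]/l[0])).round(1),'ends',P[o[:5]].mean(0).round(3),P[o[-5:]].mean(0).round(3),'mid',l[2:],'zmed',np.median(P[:,2]).round(3))
        m=box(*bx,.05,.19)&grey; P=W[m]; print('  post',len(P),np.median(P,0).round(4))
        m=box(*bx,.008,.018)&grey; P=W[m]; print('  foot',len(P),(P.min(0)/2+P.max(0)/2).round(4),np.ptp(P,axis=0).round(3))
    gr=(g>r+25)&(g>b+10)&box(.4,.6,-.06,.1,.02,.1); P=W[gr]; top=P[P[:,2]>.082]
    print(n,'tumbler',len(P),len(top),(top.min(0)/2+top.max(0)/2).round(3),np.ptp(top,axis=0).round(3))
    red=(r>g+90)&(r>b+90)&box(.5,.72,-.36,-.18,.1,.26); P=W[red]
    print('spreader red',len(P),P.min(0).round(3),P.max(0).round(3),np.median(P,0).round(3))
    br=(r>b+30)&(r-g<90)&(r>g+10)&box(.5,.68,-.34,-.2,.06,.26); P=W[br]
    for a,bb in((.19,.24),(.07,.12)):
        Q=P[(P[:,2]>a)&(P[:,2]<bb)]; print('spatula',len(Q),Q.min(0).round(3),Q.max(0).round(3),np.median(Q,0).round(3))
```

```text
scene spare 207 dir [ 0.9969154  -0.07848359] yaw -4.5 ends [0.501 0.243 0.231] [0.62  0.235 0.222] mid [0.5728116  0.23684448] zmed 0.223
  post 283 [0.6157 0.2328 0.124 ]
  foot 766 [0.6137 0.2356 0.0129] [0.101 0.103 0.01 ]
scene crowd 319 dir [0.9742092  0.22564666] yaw 13.0 ends [ 0.531 -0.276  0.231] [ 0.649 -0.248  0.222] mid [ 0.60433835 -0.25852874] zmed 0.223
  post 1118 [ 0.6081 -0.2534  0.1179]
  foot 1404 [ 0.6411 -0.2494  0.0128] [0.103 0.099 0.009]
scene tumbler 1246 257 [0.483 0.042 0.087] [0.084 0.083 0.01 ]
spreader red 300 [ 0.557 -0.278  0.15 ] [ 0.616 -0.243  0.233] [ 0.608 -0.266  0.209]
spatula 611 [ 0.537 -0.288  0.19 ] [ 0.646 -0.235  0.233] [ 0.573 -0.269  0.217]
spatula 382 [ 0.564 -0.291  0.073] [ 0.645 -0.242  0.12 ] [ 0.57  -0.273  0.099]
side spare 200 dir [ 0.9962645  -0.08635414] yaw -5.0 ends [0.5   0.244 0.228] [0.618 0.233 0.218] mid [0.5661675  0.23730615] zmed 0.223
  post 230 [0.6122 0.2333 0.1227]
  foot 523 [0.6118 0.2343 0.0129] [0.1   0.099 0.01 ]
side crowd 353 dir [0.97391945 0.22689402] yaw 13.1 ends [ 0.529 -0.274  0.229] [ 0.645 -0.249  0.22 ] mid [ 0.6040046  -0.25870872] zmed 0.223
  post 906 [ 0.6095 -0.252   0.1178]
  foot 1586 [ 0.6395 -0.2492  0.0127] [0.102 0.097 0.009]
side tumbler 1279 264 [0.48  0.043 0.088] [0.079 0.084 0.011]
spreader red 185 [ 0.596 -0.278  0.158] [ 0.615 -0.242  0.233] [ 0.604 -0.262  0.222]
spatula 769 [ 0.532 -0.288  0.19 ] [ 0.646 -0.236  0.232] [ 0.57  -0.272  0.212]
spatula 413 [ 0.556 -0.291  0.077] [ 0.645 -0.242  0.12 ] [ 0.563 -0.27   0.1  ]
```

```bash
python3 -m crank '[{"xyz":[0,0,-36],"dr":[0,0,-8.8]},{"xyz":[0,0,-36],"dr":[0,0,-8.8]},{"xyz":[0,0,-36],"dr":[0,0,-8.8]},{"xyz":[23.6,36.9,0],"dr":[0,0,0]},{"xyz":[23.6,36.9,0],"dr":[0,0,0]},{"xyz":[23.6,36.9,0],"dr":[0,0,0]},{"xyz":[23.6,36.9,0],"dr":[0,0,0]},{"xyz":[23.6,36.9,0],"dr":[0,0,0]},{"xyz":[23.6,36.9,0],"dr":[0,0,0]},{"xyz":[23.6,36.9,0],"dr":[0,0,0]},{"xyz":[23.6,36.9,0],"dr":[0,0,0]},{"xyz":[23.6,36.9,0],"dr":[0,0,0]},{"xyz":[23.6,36.9,0],"dr":[0,0,0]}]' 1 20
python3 -m crank '[{"xyz":[-3.4,44.5,0],"dr":[0,0,0]},{"xyz":[-3.4,44.5,0],"dr":[0,0,0]},{"xyz":[-3.4,44.5,0],"dr":[0,0,0]},{"xyz":[-3.4,44.5,0],"dr":[0,0,0]},{"xyz":[-3.4,44.5,0],"dr":[0,0,0]},{"xyz":[-3.4,44.5,0],"dr":[0,0,0]},{"xyz":[-3.4,44.5,0],"dr":[0,0,0]},{"xyz":[-3.4,44.5,0],"dr":[0,0,0]},{"xyz":[-3.4,44.5,0],"dr":[0,0,0]},{"xyz":[-3.4,44.5,0],"dr":[0,0,0]},{"xyz":[-3.4,44.5,0],"dr":[0,0,0]},{"xyz":[-3.4,44.5,0],"dr":[0,0,0]},{"xyz":[0,0,0],"dr":[0,0,0]}]'
cat >> h.py <<'E'
def go(x,y,z,yaw):
    s=bot.sense(); M=R.from_quat(np.roll(s['tool_rot'],-1)); m=M.as_matrix()
    d=m.T@(np.array([x,y,z])-s['tool_pos'])*1000
    c,si=np.cos(np.radians(yaw)),np.sin(np.radians(yaw))
    T=np.array([[c,si,0],[si,-c,0],[0,0,-1]])
    print('t',round(s['clock'],2),'tcp',np.round(s['tool_pos'],4),'yaw',np.degrees(np.arctan2(m[1,0],m[0,0])).round(2),'shift mm',d.round(1),'turn',(np.degrees(R.from_matrix(m.T@T).as_rotvec())).round(2),'F',np.round(s['ft_force'],1),'j',np.round(s['joints'],2))
E
python3 - <<'E'
from h import *
go(.565,-.2666,.33,13)
p,d,c=snap('wrist'); save(p,'w1.png'); np.savez('w1.npz',p=p,d=d,W=cloud(d,c)); print(np.array(c['cam_to_world']).round(3).tolist())
for o in('spatula','spreader'): print(o,[(np.round(r['point'],3).tolist(),round(r['confidence'],2)) for r in bot.search_frame(o,'wrist')])
E
```

```text
clock: 2.12
tool_pos: [0.4706, 0.3486, 0.3348]
tool_rot: [-0.0, 0.994, 0.113, 0.0]
ft_force: [0.1, -0.1, 0.2]
gripper_width: 1.004
grip_force: 0.0
clock: 3.75
tool_pos: [0.5495, -0.1824, 0.334]
tool_rot: [0.0, 0.994, 0.111, -0.0]
ft_force: [-0.8, -0.1, 0.1]
gripper_width: 0.998
grip_force: 0.0
t 3.75 tcp [ 0.5495 -0.1824  0.334 ] yaw 12.75 shift mm [-3.5 85.6  4. ] turn [ 0.    0.06 -0.25] F [-0.8 -0.1  0.1] j [ 0.02  0.15 -0.03  0.   -1.39  1.78]
[[0.22, 0.943, 0.248, 0.617], [-0.976, 0.212, 0.057, -0.167], [0.001, -0.255, 0.967, 0.492], [0.0, 0.0, 0.0, 1.0]]
spatula [([0.568, -0.264, 0.206], 0.58)]
spreader [([0.746, -0.274, 0.127], 0.94), ([0.664, -0.372, 0.116], 0.84), ([0.599, -0.251, 0.226], 0.78)]
```

```bash
python3 -m crank '[{"xyz":[-1,30,0],"dr":[0,0,0]},{"xyz":[-1,30,0],"dr":[0,0,0]},{"xyz":[-1.5,25.6,0],"dr":[0,0,-0.25]},{"xyz":[0,0,0],"dr":[0,0,0]},{"xyz":[0,0,0],"dr":[0,0,0]}]'
python3 - <<'E'
from h import *
p,d,c=snap('wrist'); save(p,'w2.png'); W=cloud(d,c); np.savez('w2.npz',p=p,d=d,W=W)
go(.565,-.2666,.193,13)
p=p.astype(int); r,g,b=p[...,0],p[...,1],p[...,2]
box=lambda x0,x1,y0,y1,z0,z1:(W[...,0]>x0)&(W[...,0]<x1)&(W[...,1]>y0)&(W[...,1]<y1)&(W[...,2]>z0)&(W[...,2]<z1)
a=np.radians(13);o=np.array([.641,-.249]);u=np.array([np.cos(a),np.sin(a)]);v=np.array([-u[1],u[0]])
loc=lambda P:np.c_[(P[:,:2]-o)@u,(P[:,:2]-o)@v,P[:,2]]*1000
for n,m in(('red',(r>g+80)&(r>b+80)&box(.5,.72,-.36,-.18,.2,.26)),('brown',(r>b+25)&(r-g<80)&(r>g+10)&box(.5,.6,-.34,-.2,.2,.26)),('grey',(abs(r-g)<20)&(abs(g-b)<20)&box(.45,.7,-.34,-.2,.215,.25))):
    P=loc(W[m]); print(n,len(P), np.percentile(P,[2,50,98],axis=0).round(1).tolist()) if len(P) else print(n,0)
E
```

```text
clock: 4.53
tool_pos: [0.5654, -0.263, 0.3347]
tool_rot: [-0.0, 0.993, 0.115, 0.0]
ft_force: [0.2, 0.5, -0.3]
gripper_width: 0.997
grip_force: 0.0
t 4.58 tcp [ 0.5654 -0.2629  0.3349] yaw 13.26 shift mm [ -1.3   3.5 141.9] turn [ 0.   -0.03  0.26] F [0.4 0.2 0.3] j [-0.12  0.23  0.07 -0.   -1.41  1.93]
red 1055 [[-42.2, -18.9, 219.4], [-36.2, 1.5, 226.2], [-30.0, 21.0, 231.6]]
brown 1264 [[-83.0, -20.0, 204.0], [-75.7, 0.6, 225.2], [-70.9, 20.4, 231.2]]
grey 1971 [[-111.1, -6.2, 219.3], [-48.7, 0.6, 223.4], [5.9, 8.1, 230.7]]
```

View pics/w2.png

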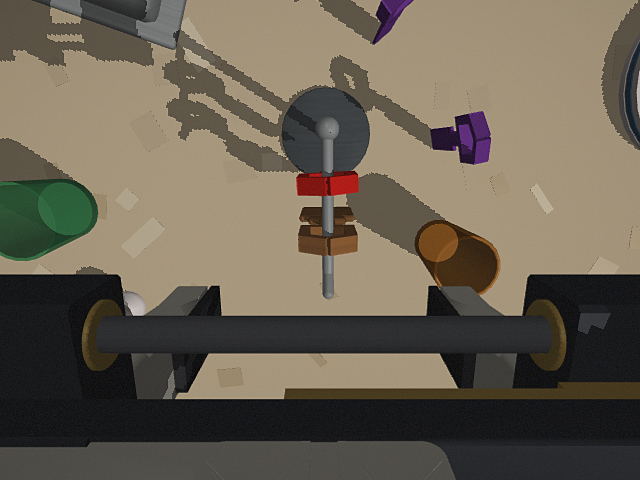

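The wrist view shows the brown loop at (328,238) in front of the red one at (328,183). The purple one is off at (470,140), and the amber glass is at (455,258). Descending onto the spatula.

```bash
python3 -m crank '[{"xyz":[0,3,25],"dr":[0,0,0]},{"xyz":[0,0,35],"dr":[0,0,0]},{"xyz":[0,0,35],"dr":[0,0,0]},{"xyz":[0,0,30],"dr":[0,0,0]},{"xyz":[0,0,20],"dr":[0,0,0]},{"xyz":[0,0,0],"dr":[0,0,0]},{"xyz":[0,0,0],"dr":[0,0,0]}]'
python3 -c "
from h import *
go(.566,-.2658,.189,13)"
```

```text
clock: 5.45
tool_pos: [0.5668, -0.2666, 0.1909]
tool_rot: [0.0, 0.993, 0.115, 0.001]
ft_force: [0.5, 0.4, -0.0]
gripper_width: 1.004
grip_force: 0.0
t 5.45 tcp [ 0.5668 -0.2666  0.1909] yaw 13.25 shift mm [-0.5 -1.   1.9] turn [ 0.06 -0.08  0.25] F [ 0.5  0.4 -0. ] j [-0.13  0.3  -0.15  0.   -1.11  1.93]
```

```bash
python3 -m crank '[{"xyz":[0,-1,2],"dr":[0,0,0]},{"xyz":[0,0,0],"dr":[0,0,0]},{"xyz":[0,0,0],"dr":[0,0,0]},{"xyz":[0,0,0],"dr":[0,0,0]},{"xyz":[0,0,0],"dr":[0,0,0]},{"xyz":[0,0,0],"dr":[0,0,0]},{"xyz":[0,0,0],"dr":[0,0,0]},{"xyz":[0,0,0],"dr":[0,0,0]}]' 0.3 25
```

```text
clock: 6.45
tool_pos: [0.5658, -0.266, 0.1876]
tool_rot: [0.0, 0.993, 0.115, 0.0]
ft_force: [-0.5, 0.6, 1.1]
gripper_width: 0.476
grip_force: 25.0
```

```bash
python3 -m crank '[{"xyz":[0,0,-5],"dr":[0,0,0]},{"xyz":[0,0,-5],"dr":[0,0,0]},{"xyz":[0,0,-6],"dr":[0,0,0]},{"xyz":[0,0,0],"dr":[0,0,0]},{"xyz":[0,0,0],"dr":[0,0,0]}]'
```

```text
clock: 7.08
tool_pos: [0.5658, -0.266, 0.2035]
tool_rot: [-0.0, 0.993, 0.115, 0.0]
ft_force: [-0.2, -1.2, 0.2]
gripper_width: 0.478
grip_force: 25.0
```

```bash
python3 -m crank '[{"xyz":[-8,0,0],"dr":[0,0,0]},{"xyz":[-12,0,0],"dr":[0,0,0]},{"xyz":[-14,0,0],"dr":[0,0,0]},{"xyz":[-14,0,0],"dr":[0,0,0]},{"xyz":[-14,0,0],"dr":[0,0,0]},{"xyz":[-14,0,0],"dr":[0,0,0]},{"xyz":[-12,0,0],"dr":[0,0,0]},{"xyz":[0,0,-20],"dr":[0,0,0]},{"xyz":[0,0,-30],"dr":[0,0,0]},{"xyz":[0,0,-25],"dr":[0,0,0]},{"xyz":[0,0,0],"dr":[0,0,0]},{"xyz":[0,0,0],"dr":[0,0,0]}]'
python3 - <<'E'
from h import *
p,d,c=snap('side'); save(p[100:450,150:550],'s2.png')
# spare approach: post (.613,.235), yaw -4.7
a=np.radians(-4.7);u=np.array([np.cos(a),np.sin(a)])
q=np.array([.613,.235])-u*.150; print(q)
go(q[0],q[1],.28,-4.7)
for o in('spreader','spatula'): print(o,[(np.round(r['point'],3).tolist(),round(r['confidence'],2)) for r in bot.search_frame(o,'side')])
E
```

```text
clock: 8.57
tool_pos: [0.4796, -0.2859, 0.2779]
tool_rot: [-0.0, 0.993, 0.115, -0.0]
ft_force: [-0.2, 0.6, -0.2]
gripper_width: 0.479
grip_force: 25.0
[0.46350439 0.24729078]
t 8.62 tcp [ 0.4795 -0.2859  0.2776] yaw 13.19 shift mm [ 106.  -522.8   -2.1] turn [-0.04  0.07 17.89] F [-0.1  0.2 -0.7] j [-0.19  0.14 -0.17 -0.   -1.27  1.99]
spreader [([0.762, -0.284, 0.11], 0.87), ([0.664, -0.379, 0.117], 0.72), ([0.604, -0.258, 0.183], 0.55)]
spatula [([0.477, -0.294, 0.224], 0.6)]
```

View pics/s2.png

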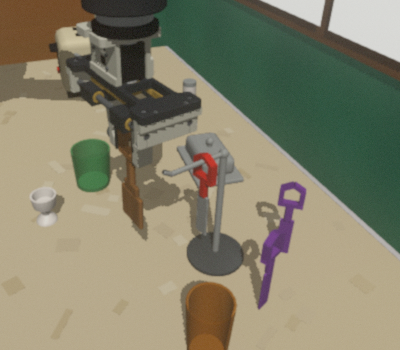

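```bash
python3 -m crank '[{"xyz":[3.5,-17.3,0],"dr":[0,0,0]},{"xyz":[7,-35,0],"dr":[0,0,0]},{"xyz":[7.5,-38,0],"dr":[0,0,0]},{"xyz":[8,-38,0],"dr":[0,0,0]},{"xyz":[8,-38,0],"dr":[0,0,0]},{"xyz":[8,-38,0],"dr":[0,0,0]},{"xyz":[8,-38,0],"dr":[0,0,0]},{"xyz":[8,-38,0],"dr":[0,0,0]},{"xyz":[8,-38,0],"dr":[0,0,0]},{"xyz":[8,-38,0],"dr":[0,0,0]},{"xyz":[7.5,-38,0],"dr":[0,0,0]},{"xyz":[7.5,-38,0],"dr":[0,0,0]},{"xyz":[7,-38,0],"dr":[0,0,0]},{"xyz":[7,-38,0],"dr":[0,0,0]},{"xyz":[3,-14.5,0],"dr":[0,0,0]},{"xyz":[0,0,0],"dr":[0,0,6]},{"xyz":[0,0,0],"dr":[0,0,6]},{"xyz":[0,0,0],"dr":[0,0,6]},{"xyz":[0,0,0],"dr":[0,0,0]},{"xyz":[0,0,0],"dr":[0,0,0]}]'
python3 - <<'E'
from h import *
a=np.radians(-4.7);u=np.array([np.cos(a),np.sin(a)]);v=np.array([-u[1],u[0]]);o=np.array([.613,.235])
q=o-u*.150
go(q[0],q[1],.2036,-4.7)
p,d,c=snap('wrist'); save(p,'w3.png'); W=cloud(d,c)
p=p.astype(int); r,g,b=p[...,0],p[...,1],p[...,2]
m=(abs(r-g)<20)&(abs(g-b)<20)&(W[...,0]>.49)&(W[...,0]<.68)&(abs(W[...,1]-.24)<.03)&(W[...,2]>.21)&(W[...,2]<.24)
P=W[m]; L=np.c_[(P[:,:2]-o)@u,(P[:,:2]-o)@v,P[:,2]]*1000
print(len(P),np.percentile(L,[2,50,98],axis=0).round(1).tolist(), np.polyfit(L[:,0],L[:,1],1))
for a0,b0 in((-120,-104),(-100,-60),(-60,-20),(-8,8)):
    k=(L[:,0]>a0)&(L[:,0]<b0); print(a0,k.sum(),np.median(L[k],0).round(1) if k.any() else '')
E
```

```text
clock: 11.22
tool_pos: [0.4638, 0.2469, 0.2785]
tool_rot: [0.0, 0.999, -0.041, -0.0]
ft_force: [0.4, -0.2, -0.7]
gripper_width: 0.476
grip_force: 25.0
t 11.22 tcp [0.4638 0.2469 0.2785] yaw -4.68 shift mm [-0.3 -0.4 74.9] turn [0.01 0.   0.02] F [ 0.4 -0.2 -0.7] j [ 0.86  0.08 -0.23 -0.   -1.26  0.63]
3253 [[-111.7, -3.4, 220.1], [-60.8, 0.2, 223.0], [-17.2, 4.5, 230.8]] [0.01600401 1.43690445]
-120 302 [-109.    -0.3  229.5]
-100 1227 [-7.920e+01  2.000e-01  2.228e+02]
-60 1421 [-39.1   0.7 222.8]
-8 0
```

View pics/w3.png

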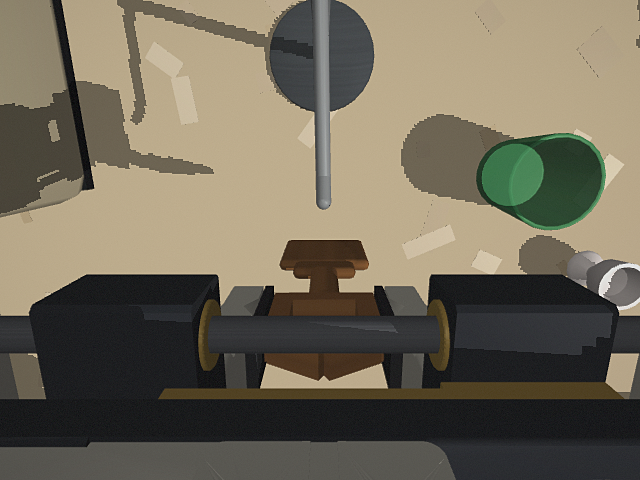

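The prong end is at (323,200), in line with the spatula at (325,330). Lowering and threading it on.

```bash
python3 -m crank '[{"xyz":[0,0,25],"dr":[0,0,0]},{"xyz":[0,0,30],"dr":[0,0,0]},{"xyz":[0,0,20],"dr":[0,0,0]},{"xyz":[0,0,0],"dr":[0,0,0]},{"xyz":[0,0,0],"dr":[0,0,0]},{"xyz":[8,0,0],"dr":[0,0,0]},{"xyz":[10,0,0],"dr":[0,0,0]},{"xyz":[10,0,0],"dr":[0,0,0]},{"xyz":[10,0,0],"dr":[0,0,0]}]'
python3 -m crank '[{"xyz":[10,0,0],"dr":[0,0,0]},{"xyz":[10,0,0],"dr":[0,0,0]},{"xyz":[10,0,0],"dr":[0,0,0]},{"xyz":[10,0,0],"dr":[0,0,0]},{"xyz":[7,0,0],"dr":[0,0,0]},{"xyz":[0,0,0],"dr":[0,0,0]},{"xyz":[0,0,0],"dr":[0,0,0]}]'
python3 - <<'E'
from h import *
a=np.radians(-4.7);u=np.array([np.cos(a),np.sin(a)]);q=np.array([.613,.235])-u*.065
go(q[0],q[1],.1876,-4.7)
E
```

```text
clock: 12.4
tool_pos: [0.5028, 0.2438, 0.2035]
tool_rot: [0.0, 0.999, -0.042, 0.0]
ft_force: [0.1, 0.0, -0.3]
gripper_width: 0.48
grip_force: 25.0
clock: 13.28
tool_pos: [0.5485, 0.2399, 0.2035]
tool_rot: [0.0, 0.999, -0.042, -0.0]
ft_force: [0.1, 0.4, -1.3]
gripper_width: 0.477
grip_force: 25.0
t 13.28 tcp [0.5485 0.2399 0.2035] yaw -4.81 shift mm [-0.3 -0.4 15.9] turn [ 0.    0.01 -0.11] F [ 0.1  0.4 -1.3] j [ 0.74  0.25 -0.2  -0.   -1.12  0.75]
```

Lower it to hang, check for contact, then release gently.

```bash
python3 -m crank '[{"xyz":[0,0,6],"dr":[0,0,0]},{"xyz":[0,0,6],"dr":[0,0,0]},{"xyz":[0,0,3],"dr":[0,0,0]},{"xyz":[0,0,0],"dr":[0,0,0]},{"xyz":[0,0,0],"dr":[0,0,0]}]'
python3 -m crank '[{"xyz":[0,0,0],"dr":[0,0,0]},{"xyz":[0,0,0],"dr":[0,0,0]},{"xyz":[0,0,0],"dr":[0,0,0]},{"xyz":[0,0,0],"dr":[0,0,0]},{"xyz":[0,0,0],"dr":[0,0,0]},{"xyz":[0,0,0],"dr":[0,0,0]}]' 0.9
python3 - <<'E'
from h import *
p,d,c=snap('side'); save(p[80:330,150:450],'s3.png')
E
```

```text
clock: 13.9
tool_pos: [0.5487, 0.24, 0.1886]
tool_rot: [-0.0, 0.999, -0.042, 0.0]
ft_force: [0.3, -0.3, -1.0]
gripper_width: 0.482
grip_force: 25.0
clock: 14.65
tool_pos: [0.5487, 0.24, 0.1886]
tool_rot: [0.0, 0.999, -0.042, 0.0]
ft_force: [1.0, -1.0, 0.0]
gripper_width: 0.901
grip_force: 0.0
```

View pics/s3.png

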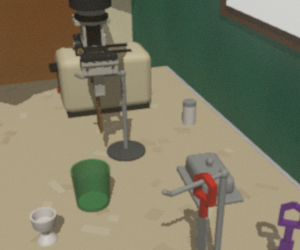

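The spatula hangs on the spare prong, at about (98,115) in the crop. Rising and going to the spreader.

```bash
python3 -m crank '[{"xyz":[0,0,-15],"dr":[0,0,0]},{"xyz":[0,0,-30],"dr":[0,0,0]},{"xyz":[0,0,-40],"dr":[0,0,0]},{"xyz":[0,0,-40],"dr":[0,0,-9]},{"xyz":[0,0,-20],"dr":[0,0,-9]},{"xyz":[-4.4,38.2,0],"dr":[0,0,0]},{"xyz":[-4.4,38.2,0],"dr":[0,0,0]},{"xyz":[-4.4,38.2,0],"dr":[0,0,0]},{"xyz":[-4.4,38.2,0],"dr":[0,0,0]},{"xyz":[-4.4,38.2,0],"dr":[0,0,0]},{"xyz":[-4.4,38.2,0],"dr":[0,0,0]},{"xyz":[-4.4,38.2,0],"dr":[0,0,0]},{"xyz":[-4.4,38.2,0],"dr":[0,0,0]},{"xyz":[-4.4,38.2,0],"dr":[0,0,0]},{"xyz":[-4.4,38.2,0],"dr":[0,0,0]},{"xyz":[-4.4,38.2,0],"dr":[0,0,0]},{"xyz":[-4.4,38.2,0],"dr":[0,0,0]},{"xyz":[-4.4,38.2,0],"dr":[0,0,0]},{"xyz":[0,0,0],"dr":[0,0,0]},{"xyz":[0,0,0],"dr":[0,0,0]}]'
python3 - <<'E'
from h import *
go(.6057,-.2561,.189,13)
p,d,c=snap('wrist'); W=cloud(d,c)
p=p.astype(int); r,g,b=p[...,0],p[...,1],p[...,2]
m=(r>g+80)&(r>b+80)&(W[...,2]>.2)&(W[...,2]<.26)&(W[...,0]<.7)
a=np.radians(13);o=np.array([.641,-.249]);u=np.array([np.cos(a),np.sin(a)]);v=np.array([-u[1],u[0]])
P=W[m];L=np.c_[(P[:,:2]-o)@u,(P[:,:2]-o)@v,P[:,2]]*1000
print(len(P),np.percentile(L,[2,50,98],axis=0).round(1).tolist())
for n in('side','scene'):
    bot.snapshot(n); print(n,[(np.round(r['point'],3).tolist(),round(r['confidence'],2)) for r in bot.search_frame('spatula',n)])
E
```

```text
clock: 17.2
tool_pos: [0.6063, -0.2567, 0.3342]
tool_rot: [0.0, 0.993, 0.115, 0.0]
ft_force: [0.2, 0.3, -0.3]
gripper_width: 0.899
grip_force: 0.0
t 17.2 tcp [ 0.6063 -0.2567  0.3342] yaw 13.17 shift mm [ -0.5  -0.7 145.2] turn [ 0.01 -0.03  0.17] F [ 0.2  0.3 -0.3] j [-0.1   0.29  0.15  0.   -1.43  1.91]
950 [[-42.1, -19.3, 219.6], [-36.1, 1.0, 226.2], [-30.0, 20.7, 231.4]]
side [([0.548, 0.225, 0.173], 0.87)]
scene [([0.554, 0.239, 0.141], 0.88)]
```

```bash
python3 -m crank '[{"xyz":[0,0,25],"dr":[0,0,0]},{"xyz":[0,0,35],"dr":[0,0,0]},{"xyz":[0,0,35],"dr":[0,0,0]},{"xyz":[0,0,30],"dr":[0,0,0]},{"xyz":[0,0,20],"dr":[0,0,0]},{"xyz":[0,0,0],"dr":[0,0,0]},{"xyz":[0,0,0],"dr":[0,0,0]}]'
python3 -m crank '[{"xyz":[0,0,1],"dr":[0,0,0]},{"xyz":[0,0,0],"dr":[0,0,0]},{"xyz":[0,0,0],"dr":[0,0,0]},{"xyz":[0,0,0],"dr":[0,0,0]},{"xyz":[0,0,0],"dr":[0,0,0]},{"xyz":[0,0,0],"dr":[0,0,0]},{"xyz":[0,0,0],"dr":[0,0,0]},{"xyz":[0,0,0],"dr":[0,0,0]}]' 0.3 25
```

```text
clock: 18.32
tool_pos: [0.607, -0.2565, 0.1898]
tool_rot: [0.0, 0.993, 0.115, 0.001]
ft_force: [0.6, 0.3, 0.4]
gripper_width: 0.901
grip_force: 0.0
clock: 19.32
tool_pos: [0.6065, -0.2566, 0.1877]
tool_rot: [0.0, 0.993, 0.115, 0.0]
ft_force: [-0.4, 1.2, 1.1]
gripper_width: 0.479
grip_force: 25.0
```

```bash
python3 -m crank '[{"xyz":[0,0,-5],"dr":[0,0,0]},{"xyz":[0,0,-5],"dr":[0,0,0]},{"xyz":[0,0,-6],"dr":[0,0,0]},{"xyz":[0,0,0],"dr":[0,0,0]},{"xyz":[-8,0,0],"dr":[0,0,0]},{"xyz":[-12,0,0],"dr":[0,0,0]},{"xyz":[-14,0,0],"dr":[0,0,0]},{"xyz":[-14,0,0],"dr":[0,0,0]},{"xyz":[-14,0,0],"dr":[0,0,0]}]'
python3 -m crank '[{"xyz":[-14,0,0],"dr":[0,0,0]},{"xyz":[-14,0,0],"dr":[0,0,0]},{"xyz":[-14,0,0],"dr":[0,0,0]},{"xyz":[-10,0,0],"dr":[0,0,0]},{"xyz":[0,0,-20],"dr":[0,0,0]},{"xyz":[0,0,-30],"dr":[0,0,0]},{"xyz":[0,0,-25],"dr":[0,0,0]},{"xyz":[0,0,0],"dr":[0,0,0]},{"xyz":[0,0,0],"dr":[0,0,0]}]'
python3 - <<'E'
from h import *
go(.4815,.0425,.2786,13)
p,d,c=snap('scene'); W=cloud(d,c); save(p[150:400,60:440],'sc3.png')
p=p.astype(int); r,g,b=p[...,0],p[...,1],p[...,2]
t=bot.sense()['tool_pos']
m=(np.hypot(W[...,0]-t[0],W[...,1]-t[1])<.06)&(W[...,2]<.25)&(W[...,2]>.1)
P=W[m]; print(len(P))
for z in np.arange(.13,.25,.02):
    k=abs(P[:,2]-z)<.01
    if k.any(): print(z.round(2),k.sum(),P[k].mean(0).round(4))
m=(g>r+25)&(g>b+10)&(W[...,2]>.082)&(W[...,2]<.1)&(abs(W[...,1])<.12); T=W[m]; print('tumbler',((T.min(0)+T.max(0))/2).round(4),np.ptp(T,axis=0).round(3))
E
```

```text
clock: 20.45
tool_pos: [0.5449, -0.271, 0.2037]
tool_rot: [0.0, 0.993, 0.115, 0.0]
ft_force: [-0.2, -0.8, -0.8]
gripper_width: 0.478
grip_force: 25.0
clock: 21.58
tool_pos: [0.495, -0.2824, 0.2779]
tool_rot: [-0.0, 0.993, 0.115, -0.0]
ft_force: [-0.5, 0.0, -0.6]
gripper_width: 0.48
grip_force: 25.0
t 21.57 tcp [ 0.495  -0.2824  0.2779] yaw 13.19 shift mm [  61.  -319.4   -0.5] turn [-0.04  0.03  0.19] F [-0.5  0.  -0.6] j [-0.18  0.16 -0.14 -0.   -1.27  1.98]
620
0.17 81 [ 0.4944 -0.2838  0.1734]
0.19 132 [ 0.4946 -0.2839  0.1899]
0.21 137 [ 0.4955 -0.2835  0.2099]
0.23 217 [ 0.5094 -0.2801  0.2288]
tumbler [0.4823 0.0422 0.0874] [0.084 0.082 0.011]
```

View pics/sc3.png

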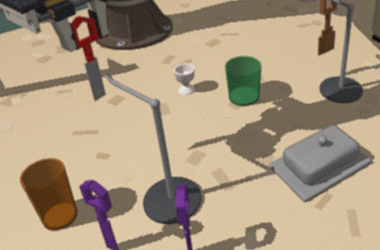

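Held plumb, with the tip clear at about (97,97) in the crop, and the tumbler upright at (243,80). Moving over it with a slight tilt.

```bash
python3 -m crank '[{"xyz":[5,-17.5,0],"dr":[0,0,0]},{"xyz":[10,-35.4,0],"dr":[0,0,0]},{"xyz":[10,-35.4,0],"dr":[0,0,0]},{"xyz":[10,-35.4,0],"dr":[0,0,0]},{"xyz":[10,-35.4,0],"dr":[0,0,0]},{"xyz":[10,-35.4,0],"dr":[0,0,0]},{"xyz":[10,-35.4,0],"dr":[0,0,0]},{"xyz":[10,-35.4,0],"dr":[0,0,0]},{"xyz":[10,-35.4,0],"dr":[0,0,0]},{"xyz":[6,-18.3,0],"dr":[0,0,0]},{"xyz":[0,0,0],"dr":[0,-5,0]},{"xyz":[0,0,0],"dr":[0,-5,0]},{"xyz":[0,0,0],"dr":[0,0,0]},{"xyz":[0,0,0],"dr":[0,0,0]}]'
python3 - <<'E'
from h import *
go(.5108,.049,.119,13)
s=bot.sense(); z=R.from_quat(np.roll(s['tool_rot'],-1)).as_matrix()[:,2]; print('tip',s['tool_pos']+.1126*z)
for n in('side','scene'):
    bot.snapshot(n); print(n,[(np.round(r['point'],3).tolist(),round(r['confidence'],2)) for r in bot.search_frame('spreader_tip',n)])
E
```

```text
clock: 23.38
tool_pos: [0.511, 0.0486, 0.2781]
tool_rot: [0.01, 0.99, 0.114, -0.086]
ft_force: [-0.6, -0.1, 1.1]
gripper_width: 0.479
grip_force: 25.0
t 23.38 tcp [0.511  0.0486 0.2781] yaw 13.18 shift mm [ 27.5  -0.4 156.7] turn [0.03 9.97 0.18] F [-0.6 -0.1  1.1] j [ 0.45  0.17 -0.12 -0.04 -1.45  1.36]
tip [0.49199428 0.04415388 0.16721769]
side [([0.755, -0.285, 0.114], 0.95), ([0.505, 0.046, 0.254], 0.9), ([0.66, -0.377, 0.118], 0.62)]
scene [([0.667, -0.367, 0.116], 0.93), ([0.77, -0.287, 0.124], 0.91), ([0.505, 0.047, 0.247], 0.9)]
```

```bash
python3 -m crank '[{"xyz":[3.4,0,19.4],"dr":[0,0,0]},{"xyz":[3.4,0,19.4],"dr":[0,0,0]},{"xyz":[3.4,0,19.4],"dr":[0,0,0]},{"xyz":[3.4,0,19.4],"dr":[0,0,0]},{"xyz":[3.4,0,19.4],"dr":[0,0,0]},{"xyz":[3.4,0,19.4],"dr":[0,0,0]},{"xyz":[0,0,0],"dr":[0,0,0]},{"xyz":[0,0,0],"dr":[0,0,0]}]'
python3 -m crank '[{"xyz":[1.7,0,9.7],"dr":[0,0,0]},{"xyz":[1.7,0,9.7],"dr":[0,0,0]},{"xyz":[1.4,0,8],"dr":[0,0,0]},{"xyz":[1,0,6],"dr":[0,0,0]},{"xyz":[0,0,0],"dr":[0,0,0]},{"xyz":[0,0,0],"dr":[0,0,0]}]'
python3 - <<'E'
from h import *
go(.5108,.049,.119,13)
p,d,c=snap('scene'); q=p[130:290,220:400]; q=cv2.resize(q,None,fx=3,fy=3); save(q,'sc4.png')
E
```

```text
clock: 24.58
tool_pos: [0.5115, 0.0488, 0.1614]
tool_rot: [0.01, 0.99, 0.115, -0.086]
ft_force: [0.5, 0.2, 0.1]
gripper_width: 0.473
grip_force: 25.0
clock: 25.32
tool_pos: [0.5111, 0.0487, 0.1266]
tool_rot: [0.01, 0.99, 0.115, -0.086]
ft_force: [0.9, -0.0, -1.2]
gripper_width: 0.48
grip_force: 25.0
t 25.32 tcp [0.5111 0.0487 0.1266] yaw 13.2 shift mm [ 1.1 -0.3  7.6] turn [0.02 9.99 0.2 ] F [ 0.9 -0.  -1.2] j [ 0.45  0.29 -0.33 -0.04 -1.12  1.37]
```

View pics/sc4.png

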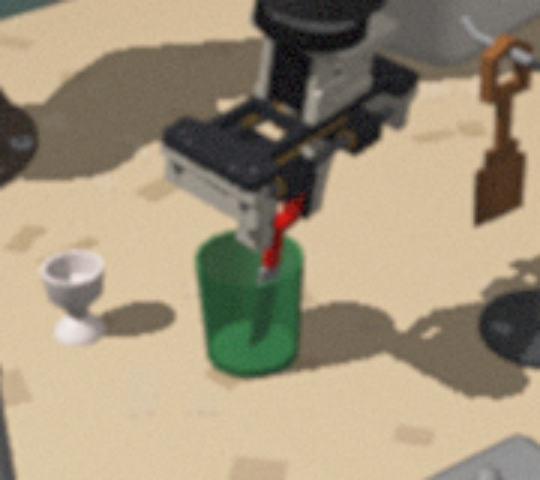

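The blade is inside the tumbler, at about (265,310). The last few millimetres next.

```bash
python3 -m crank '[{"xyz":[0.5,0,3],"dr":[0,0,0]},{"xyz":[0.5,0,3],"dr":[0,0,0]},{"xyz":[0,0,0],"dr":[0,0,0]},{"xyz":[0,0,0],"dr":[0,0,0]}]'
```

```text
clock: 25.88
tool_pos: [0.5109, 0.0487, 0.1204]
tool_rot: [0.01, 0.99, 0.114, -0.087]
ft_force: [0.3, -0.5, -1.3]
gripper_width: 0.477
grip_force: 25.0
```

```bash
python3 -m crank '[{"xyz":[0,0,0],"dr":[0,0,0]},{"xyz":[0,0,0],"dr":[0,0,0]},{"xyz":[0,0,0],"dr":[0,0,0]},{"xyz":[0,0,0],"dr":[0,0,0]},{"xyz":[0,0,0],"dr":[0,0,0]},{"xyz":[0,0,0],"dr":[0,0,0]},{"xyz":[0,0,0],"dr":[0,0,0]},{"xyz":[0,0,0],"dr":[0,0,0]}]' 0.95
python3 -m crank '[{"xyz":[1,0,-10],"dr":[0,0,0]},{"xyz":[0,0,-15],"dr":[0,0,0]},{"xyz":[0,0,-25],"dr":[0,0,0]},{"xyz":[0,0,-30],"dr":[0,0,0]},{"xyz":[0,0,-40],"dr":[0,0,0]},{"xyz":[0,0,-40],"dr":[0,0,0]},{"xyz":[0,0,0],"dr":[0,0,0]},{"xyz":[0,0,0],"dr":[0,0,0]},{"xyz":[0,0,0],"dr":[0,0,0]},{"xyz":[0,0,0],"dr":[0,0,0]}]'
python3 - <<'E'
from h import *
p,d,c=snap('scene'); q=p[100:290,220:440]; q=cv2.resize(q,None,fx=3,fy=3); save(q,'sc5.png'); W=cloud(d,c)
for o in('spatula','spreader','tumbler'): print(o,[(np.round(r['point'],3).tolist(),round(r['confidence'],2)) for r in bot.search_frame(o,'scene')])
E
```

```text
clock: 26.88
tool_pos: [0.5109, 0.0487, 0.1204]
tool_rot: [0.01, 0.99, 0.114, -0.087]
ft_force: [0.0, -0.0, 0.0]
gripper_width: 0.949
grip_force: 0.0
clock: 28.12
tool_pos: [0.5386, 0.0551, 0.2772]
tool_rot: [0.01, 0.99, 0.114, -0.087]
ft_force: [-0.4, 0.2, -1.2]
gripper_width: 0.952
grip_force: 0.0
spatula [([0.55, 0.238, 0.142], 0.71)]
spreader [([0.767, -0.285, 0.126], 0.88), ([0.526, 0.047, 0.129], 0.69), ([0.672, -0.371, 0.113], 0.68)]
tumbler [([0.499, 0.031, 0.057], 0.78)]
```

View pics/sc5.png

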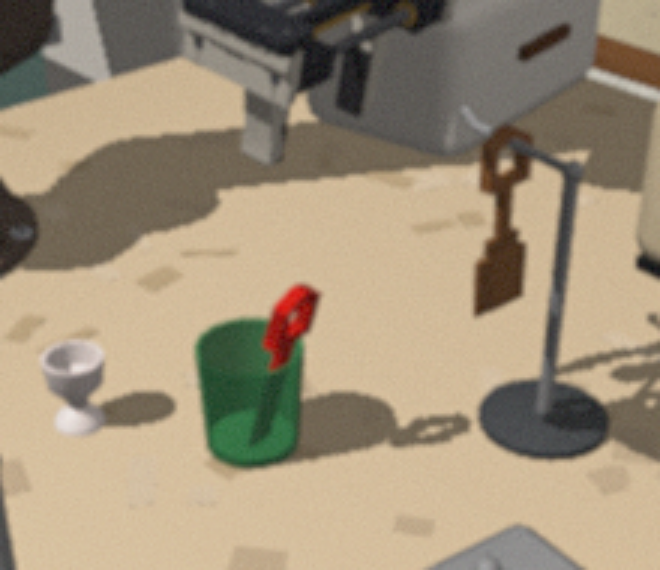

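The spreader stands blade down in the tumbler at (270,390), the spatula hangs on the spare hook at (503,220), and the gripper is clear. Handing in.

```bash
python3 -c "
from plant import bot
print(bot.sign_off())"
```

```text
the job is handed in; nothing more can be done
None
```

The job is handed in at about 28 s of the 66 s allowed: the spatula hangs on the spare hook, and the red spreader stands blade down, leaning slightly, in the upright green tumbler; no verdict was returned.

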